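# Close the full sharps tub

### The job

The larger sharps tub is full: take its lid off the sloped rest, put it on that tub and press it down until it clips in, level and flush on the rim all round. Then slide the tub's lock inwards over the lid as far as it goes. Leave the other things on the desk where they stand.

Things in the scene. Friction and masses are not known exactly. Their poses are not given: they have to be found in the camera images.
- lid: Loose round yellow lid, 62 mm radius; origin at the centre of its 4 mm flange's underside, z out of its top. Plug below: 52 mm radius, 14 mm deep, lower 5 mm tapering to 45 mm. Grip bar above: 12 mm thick along x, 50 mm long along y, from z = 4 to 36 mm. Starts lying in the sloped rest, tilted 35 deg, its bar level across the slope.
- lid_bar (a point): Centre of the top of the lid's grip bar, 36 mm above the lid's origin; axes as the lid's.
- rest: Fixed grey sloped rest, about 130 x 120 mm, highest point about 120 mm; origin at the centre of its foot on the desk. Its slope rises along its own +x at 35 deg and so faces its -x side; two short stops at the low edge reach 1 mm above the lid's flange there.
- tub: Fixed round yellow tub, the larger: 116 mm outer diameter, 100 mm high, wall 3 mm, mouth 110 mm. Origin: centre of its underside. Four sprung nubs inside the mouth, 6 mm below the rim, hold an unpressed lid about 5 mm proud; 10 to 20 N pressed at its middle clips it past them. The lock is on the tub's -x side.
- tub_rim (a point): Centre of the big tub's mouth at rim height, 100 mm above the desk; the lid's origin comes to this point when seated. Axes as the tub's.
- lock (a joint): Grey sliding lock of the big tub: 0 = fully out, 0.024 (m) = fully in, its tongue lying over the lid's flange; it moves along the tub's +x, towards the tub's centre, and stays where it is left (about 2 N to move). Its flat tongue is 26 mm wide and 5 mm thick, its underside 6 mm above the rim: it clears only a seated lid.
- lock_post (a point): Centre of the top of the lock's upright round post (18 mm diameter, standing 28 mm above the tongue), 39 mm above the rim; fully out it is 103 mm from the tub's axis, fully in 79 mm. The tongue and its slide block end 13 mm farther out than this point.
- small_tub: Fixed round yellow tub of the same make but smaller, 86 mm diameter and 85 mm high, holding wooden sticks; no lock, the lid does not fit it. Origin: centre of its underside.
- pump_bottle: Bystander: clear pump bottle, 68 mm diameter, 200 mm high. Origin: centre of its underside.
- meter: Bystander: red hand-held meter lying flat, 100 x 62 x 20 mm. Origin: centre of its underside.
- reagent_jar: Bystander: amber jar, 48 mm diameter, 75 mm high. Origin: centre of its underside.
- dropper: Bystander: small white dropper bottle, 24 mm diameter, 60 mm high. Origin: centre of its underside.
- swab_jar: Bystander: glass jar with steel cap, 60 mm diameter, 90 mm high. Origin: centre of its underside.

How it is judged (in metres and radians):
On the way, in this order (a step that is already met when the one before it is completed fails the run):
1. the lid is clipped in on the big tub: level and down on the rim (z of lid in the frame of tub_rim between -0.003 and 0.002 m and horizontal distance between lid and tub_rim below 0.005 m and angle between lid's own z axis and vertical below 0.035 rad and value of joint lock below 0.012 m), for 0.2 s.
2. the lock has been slid in over the seated lid (value of joint lock above 0.021 m), for 0.2 s.
At the end, for the whole second after the job is handed in: The lid sits on the big tub with its flange within 2 mm of the rim, centred within 5 mm, level within 2 degrees and at rest, and the lock is in to at least 21 of its 24 mm (z of lid in the frame of tub_rim between -0.003 and 0.002 m and horizontal distance between lid and tub_rim below 0.005 m and angle between lid's own z axis and vertical below 0.035 rad and value of joint lock above 0.021 m and linear speed of lid below 0.01 m/s); the robot touches nothing.
It fails at once if a bystander was shifted by more than 30 mm or knocked over (distance of any of pump_bottle, meter, reagent_jar, dropper, swab_jar from where it was at the start of the episode above 0.03 m or angle between any of pump_bottle, reagent_jar, dropper, swab_jar's own z axis and vertical above 0.7 rad).
It also fails if it takes over 54 s, if anything falls off the work surface, if the arm or the gripper's body presses on something with over 40 N, if the wrist force passes 120 N, or if a joint passes its speed limit or range.

### The arm

A 6-joint arm with a two-finger parallel gripper is mounted at the origin on the work surface. World frame = base frame: x ahead of the robot, y to its left, z up, the work surface at z = 0. Lengths are in m, angles in degrees, forces in N, time in s.
With the tool pointing down it reaches from about 0.3 to 0.75 m from the base axis. Payload 8.5 kg.
Tool frame: the origin (TCP) lies on the centre line of the jaws, within the pads' length; the fingertips stand 14 mm ahead of it and the grasp point (between the pads) lies 5 mm behind it; z points along the fingers, x is the direction in which the jaws open and shut, and the axes are right-handed (so a half turn about z gives the same grasp; the last joint's range is limited). The gripper opens to 85 mm and grips with 20 to 120 N. Pads are 22 mm wide; open, the fingers measure 114 mm over their backs; the gripper's body (76 mm by 85 mm) begins 54 mm behind the grasp point. The pads swing forward as they close: fully open they stand 13 mm farther back than shut.
Start: joints at [-78.111, 21.807, 74.336, -0, 83.858, -12.336], TCP at [0.226, -0.502, 0.245] pointing down, gripper open.
Joint ranges: [-178.18, 178.18], [-50.72, 133.34], [12.68, 142.11], [-81.47, 261.47], [9.98, 163.14], [-165.26, 165.26]. Speed limits (degrees/s): [136.94, 136.94, 180, 180, 180, 180].

### API

Orientations are given as a 3x3 rotation matrix whose columns are the frame's x, y, z axes.
In Python, from rig import * gives the robot as it stands.
- The arm moves only by the shell command python3 -m crank 'ROWS' [FORCE]. ROWS is JSON, one flat list of numbers, 7 for each row, row after row: the turn, a rotation vector about the world's x, y, z in rad, then the shift along the world's x, y, z in m, then the opening in per cent of the stroke, from 0 (shut) to 100 (fully open). A call has 1 to 20 rows; each row shifts and turns the commanded pose from where the row before left it; what a row does not reach is not made up. A row lasts 1/10 s, in which the tool goes at most 50 mm and 8.59 degrees, less where a joint would pass 70% of its speed; a pose out of reach is approached as far as the arm can. A call is refused whole if a number of a shift passes 0.05 or a number of a turn 0.15, either way. A call with a gripper value outside its range is refused whole. The fingers move at their own pace and stop on an object; FORCE is the grip in N (left out, the last holds). Time passes only in rows, so rows that do not move let the fingers close. It gives the time, the measured TCP pose, the force and the opening at its end, in the units of the state.
- observe(): the state, without advancing time (a new reading comes with each control period).
- get_image(name): name is "side" or "top" or "wrist"; returns a dict with "frame" (384x512x3 uint8, red, green, blue), "fov_y" (degrees; the focal length in pixels is half the picture's height over the tangent of half this angle, whatever the lens; pixels are square), "cx", "cy" (the principal point, pixels), "world_to_cam" (4x4, takes a point from world to camera coordinates). Camera axes: x right, y up, looking along -z (the intrinsics and any distortion apply to the point x, -y, -z); pixel columns grow to the right and rows downward; lengths in m; the calibration is good to about 2 mm. The wrist camera is an equidistant fisheye: a pixel r from the principal point sees the ray r / f radians off the axis. A picture is of the moment at which its call begins. There is no depth.
- close_job(): hands the job in, once; it reports no verdict.
The state is a dict: "time_s": time; "q": joint angles; "qvel": joint speeds; "joint_efforts": joint torques, N m; "position": TCP position; "tool_rot": TCP orientation; "ft_force": force on the tool from outside, world axes, zero at the start; "wrist_torque": the same for the moment, N m; "grip_width": finger opening in m.
Only numpy, scipy, OpenCV 4.12 (cv2) and the standard library are available. Lean on these libraries where they do the work, as an engineer would, in place of code of your own. Each camera call takes 0.05 s, during which the arm holds its last target. There are 200 camera calls.

## Working session

There is one attempt and no reset: what is moved stays moved. The work goes in short steps, Python scripts to look and compute and a shell command to move; the robot and the scene stay as the last step left them, time stands still between calls to the robot, and variables do not carry over. Pictures are saved under pics/ and viewed, about 8 in all and at most 12, crops included, and the job is handed in when it is done.

```bash
ls; mkdir -p pics; cat > h.py <<'E'
from rig import *
import numpy as np, cv2
def snap(n,f):
    d=get_image(n); cv2.imwrite('pics/'+f+'.png',d['frame'][:,:,::-1]); np.save('pics/'+f+'.npy',d,allow_pickle=True); return d
def load(f): return np.load('pics/'+f+'.npy',allow_pickle=True).item()
def foc(d): return d['frame'].shape[0]/2/np.tan(np.radians(d['fov_y'])/2)
def ray(d,u,v,fish=False):
    f=foc(d); x=(u-d['cx'])/f; y=(v-d['cy'])/f
    if fish:
        r=np.hypot(x,y)+1e-12; c=np.array([x/r*np.sin(r),-y/r*np.sin(r),-np.cos(r)])
    else: c=np.array([x,-y,-1.])
    M=np.linalg.inv(d['world_to_cam']); w=M[:3,:3]@c
    return M[:3,3],w/np.linalg.norm(w)
def onz(d,u,v,z,fish=False):
    o,w=ray(d,u,v,fish); return o+w*(z-o[2])/w[2]
def proj(d,p,fish=False):
    c=(d['world_to_cam']@np.r_[p,1])[:3]; x,y,z=c[0],-c[1],-c[2]; f=foc(d)
    if fish:
        r=np.hypot(x,y); t=np.arctan2(r,z); return d['cx']+f*t*x/r,d['cy']+f*t*y/r
    return d['cx']+f*x/z,d['cy']+f*y/z
def tri(*rs):
    A=0;b=0
    for o,w in rs:
        P=np.eye(3)-np.outer(w,w);A=A+P;b=b+P@o
    return np.linalg.solve(A,b)
E
python3 - <<'E'
from h import *
for n in ('top','side'):
    d=snap(n,n+'0'); print(n,d['fov_y'],d['cx'],d['cy'],np.linalg.inv(d['world_to_cam']).round(3).tolist(),[k for k in d])
a=cv2.imread('pics/top0.png');b=cv2.imread('pics/side0.png')
print(observe()['time_s'])
E
```

```text
pics
top 43.240301860819805 263.3714306410004 187.99202975001202 [[0.0, 0.98, -0.197, 0.309], [-1.0, -0.003, -0.017, 0.07], [-0.017, 0.197, 0.98, 1.549], [0.0, 0.0, 0.0, 1.0]] ['frame', 'fov_y', 'cx', 'cy', 'world_to_cam']
side 52.74801822243041 256.83055925797447 184.72081766464876 [[0.994, 0.085, -0.066, 0.543], [-0.107, 0.735, -0.67, -0.561], [-0.009, 0.673, 0.74, 0.806], [0.0, 0.0, 0.0, 1.0]] ['frame', 'fov_y', 'cx', 'cy', 'world_to_cam']
0.1
```

View pics/top0.png

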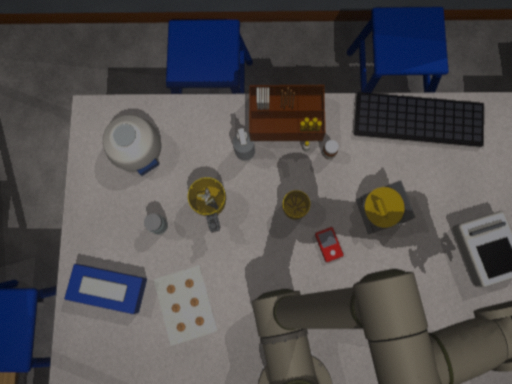

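View pics/side0.png

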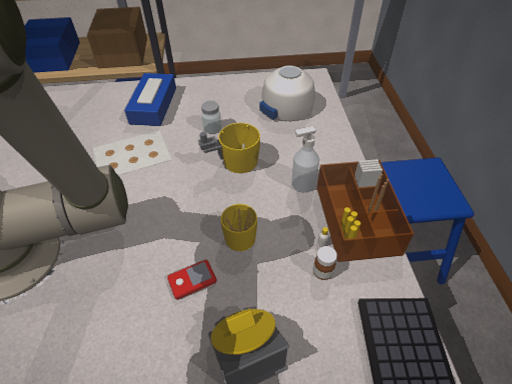

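Top view: lid on rest at about (384,207), big tub (207,197) with its lock at (213,223) on the robot side, small tub (295,205), meter (329,245). The side view agrees. Next I measure using colour masks.

```bash
python3 - <<'E'
from h import *
for n,boxes in (('top0',[(355,175,415,240),(180,170,235,225)]),('side0',[(200,300,300,365),(215,120,265,175)])):
    d=load(n); hsv=cv2.cvtColor(d['frame'],cv2.COLOR_RGB2HSV)
    m=cv2.inRange(hsv,(20,120,50),(35,255,255))
    for x0,y0,x1,y1 in boxes:
        mm=np.zeros_like(m);mm[y0:y1,x0:x1]=m[y0:y1,x0:x1]
        c=max(cv2.findContours(mm,cv2.RETR_EXTERNAL,cv2.CHAIN_APPROX_NONE)[0],key=cv2.contourArea)
        e=cv2.fitEllipse(cv2.convexHull(c)); print(n,np.round(e[0],1),np.round(e[1],1),round(e[2],1),cv2.boundingRect(c))
        print('   ',[ (z,onz(d,*e[0],z).round(4).tolist()) for z in (.05,.1)])
a=load('top0')['frame'][:,:,::-1];b=load('side0')['frame'][:,:,::-1]
r=lambda i,x,y:cv2.resize(i[y:y+75,x:x+100],(400,300),interpolation=cv2.INTER_CUBIC)
cv2.imwrite('pics/crop1.png',np.vstack([np.hstack([r(a,335,170),r(a,160,165)]),np.hstack([r(b,200,300),r(b,185,110)])]))
E
```

```text
top0 [384.  206.8] [40.  41.1] 150.8 (364, 187, 41, 41)
    [(0.05, [0.5488, -0.2802, 0.05]), (0.1, [0.5408, -0.2686, 0.1])]
top0 [206.4 195.9] [37.3 38.6] 147.9 (188, 177, 38, 38)
    [(0.05, [0.5851, 0.2755, 0.05]), (0.1, [0.5759, 0.2687, 0.1])]
side0 [242.9 331.3] [41.8 67. ] 69.1 (211, 308, 65, 47)
    [(0.05, [0.5416, -0.2603, 0.05]), (0.1, [0.5417, -0.2802, 0.1])]
side0 [239.5 146.5] [42.7 52.3] 175.2 (219, 123, 41, 50)
    [(0.05, [0.5768, 0.2781, 0.05]), (0.1, [0.5746, 0.2226, 0.1])]
```

View pics/crop1.png

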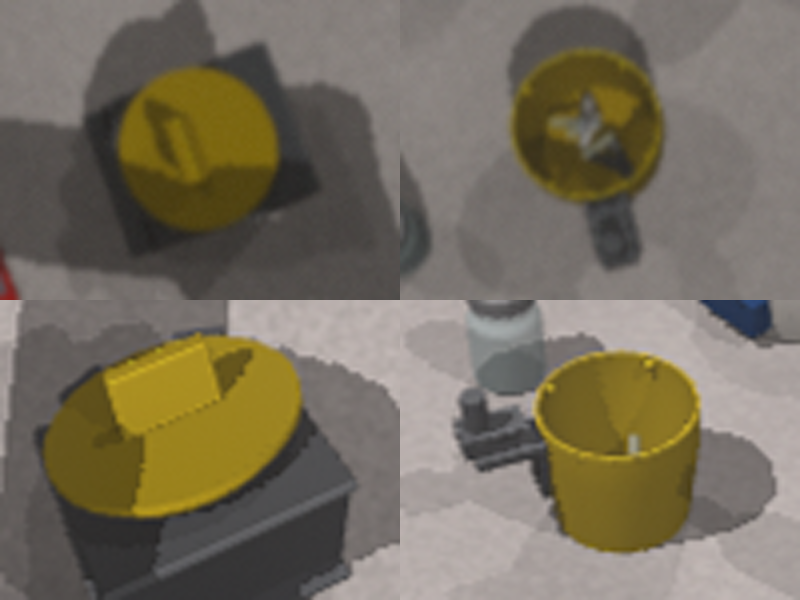

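Lid on the rest: bar level, slope rising towards the right of the top view (world -y, slightly +x), so it faces +y. I triangulate the lid and tub and work out the tool orientation.

```bash
python3 - <<'E'
from h import *
from scipy.spatial.transform import Rotation as R
t,s=load('top0'),load('side0')
p=tri(ray(t,384,206.8),ray(s,242.9,331.3));print('lid flange',p, proj(t,p),proj(s,p))
# rest top-view dark contour corners directions (crop px/4)
# tub rim: top mask ellipse at z=.1 ; small shading
print('post top',onz(t,160+612/4,165+240/4,.139), 'side',onz(s,185+(472-400)/4,110+(393-300)/4,.139))
# rim ellipse in side crop: left(535,405) right(698,410) top(352) bottom(462)
print('tub rim side',onz(s,185+(617-400)/4,110+(405-300)/4,.1),'top',onz(t,206.4,195.9,.1))
# bar ends in top crop
for q in ((168,120),(204,180)): print('bar',onz(t,335+q[0]/4,170+q[1]/4,.11))
for q in ((107,380),(205,338)): print('bar side',onz(s,200+q[0]/4,300+(q[1]-300)/4,.12))
for q in ((85,115),(135,255),(265,45),(320,185)): print('rest top',onz(t,335+q[0]/4,170+q[1]/4,.03 if q[0]<200 else .11))
o=observe();print(np.array(o['tool_rot']).round(3),o['position'],o['ft_force'],o['grip_width'])
E
```

```text
lid flange [ 0.54268259 -0.27283265  0.0824353 ] (np.float64(384.0971526530625), np.float64(207.14311665084495)) (np.float64(243.43918410086502), np.float64(331.0762686980029))
post top [ 0.48150709 -0.05043971  0.139     ] side [0.48052971 0.24278317 0.139     ]
tub rim side [0.57703683 0.26503395 0.1       ] top [0.57602036 0.26870016 0.1       ]
bar [ 0.56004276 -0.24623501  0.11      ]
bar [ 0.51456307 -0.27088408  0.11      ]
bar side [ 0.51424766 -0.26424438  0.12      ]
bar side [ 0.56046548 -0.249337    0.12      ]
rest top [ 0.57822675 -0.19842144  0.03      ]
rest top [ 0.467006  -0.2331989  0.03     ]
rest top [ 0.61733325 -0.32188264  0.11      ]
rest top [ 0.51059796 -0.35668713  0.11      ]
[[ 0.41  -0.912 -0.   ]
 [-0.912 -0.41   0.001]
 [-0.001 -0.    -1.   ]] [ 0.22564837 -0.50133287  0.24477264] [-0.11127344 -0.37830004 -0.59332521] 0.08541499746811669
```

```bash
cat >> h.py <<'E'
from scipy.spatial.transform import Rotation as R
c35,s35=np.cos(np.radians(35)),np.sin(np.radians(35))
def lidframe(ex): # ex: rest +x, horizontal
    ex=np.r_[ex,0.]/np.linalg.norm(ex); n=-s35*ex+c35*np.r_[0,0,1]; x=c35*ex+s35*np.r_[0,0,1]
    return x,n
def togo(pos,x,z):
    o=observe(); Rt=np.c_[x,np.cross(z,x),z]; w=R.from_matrix(Rt@np.array(o['tool_rot']).T).as_rotvec()
    d=np.array(pos)-o['position']; print('t',o['time_s'],'rot',w.round(4),'deg',np.degrees(np.linalg.norm(w)).round(2),'shift',d.round(4)); return w,d
E
python3 - <<'E'
from h import *
x,n=lidframe((.304,-.953)); print(x,n)
p=np.r_[.5392,-.2619,.0988]
togo(p+.12*n,x,-n)
E
```

```text
[ 0.24894444 -0.78040806  0.57357644] [-0.17431277  0.54644761  0.81915204]
t 0.1 rot [-0.572  -0.2188 -0.1105] deg 35.66 shift [ 0.2926  0.305  -0.0477]
```

```bash
python3 -m crank '[-0.0572,-0.0219,-0.011,0.0293,0.0305,-0.0048,50, -0.0572,-0.0219,-0.011,0.0293,0.0305,-0.0048,50, -0.0572,-0.0219,-0.011,0.0293,0.0305,-0.0048,50, -0.0572,-0.0219,-0.011,0.0293,0.0305,-0.0048,50, -0.0572,-0.0219,-0.011,0.0293,0.0305,-0.0048,50, -0.0572,-0.0219,-0.011,0.0293,0.0305,-0.0048,50, -0.0572,-0.0219,-0.011,0.0293,0.0305,-0.0048,50, -0.0572,-0.0219,-0.011,0.0293,0.0305,-0.0048,50, -0.0572,-0.0219,-0.011,0.0293,0.0305,-0.0048,50, -0.0572,-0.0219,-0.011,0.0293,0.0305,-0.0048,50, 0,0,0,0,0,0,50, 0,0,0,0,0,0,50]' 60
python3 - <<'E'
from h import *
d=snap('wrist','w1'); print(d['fov_y'],d['cx'],d['cy']); print(np.linalg.inv(d['world_to_cam']).round(3))
x,n=lidframe((.304,-.953)); p=np.r_[.5392,-.2619,.0988]
togo(p+.12*n,x,-n); print(observe()['q'])
y=np.cross(n,x); b=p+.012*n
for s in (-1,1):
  for t in (-1,1): print('bar corner',np.round(proj(d,b+s*.006*x+t*.025*y,True),1))
cv2.imwrite('pics/w1b.png',cv2.resize(d['frame'][:,:,::-1],(800,600),interpolation=cv2.INTER_CUBIC))
E
```

```text
time_s: 1.3
position: [0.519, -0.1955, 0.1967]
tool_rot: [[0.252, -0.952, 0.175], [-0.779, -0.307, -0.546], [0.574, 0.002, -0.819]]
ft_force: [0.1, -0.1, -1.2]
grip_width: 0.0431
65.70646984690485 252.85975873186467 187.6519905114329
[[ 0.252  0.964  0.079  0.558]
 [-0.78   0.154  0.607 -0.105]
 [ 0.573 -0.215  0.791  0.302]
 [ 0.     0.     0.     1.   ]]
t 1.35 rot [ 0.0008 -0.0008 -0.0009] deg 0.08 shift [-0.0002  0.0002  0.    ]
[-21.74717951  20.40792719  93.63963452 -36.50101914  48.20635446
  71.05073433]
bar corner [247.1 217.7]
bar corner [247.  159.6]
bar corner [261.2 217.8]
bar corner [261.9 159.6]
```

View pics/w1b.png

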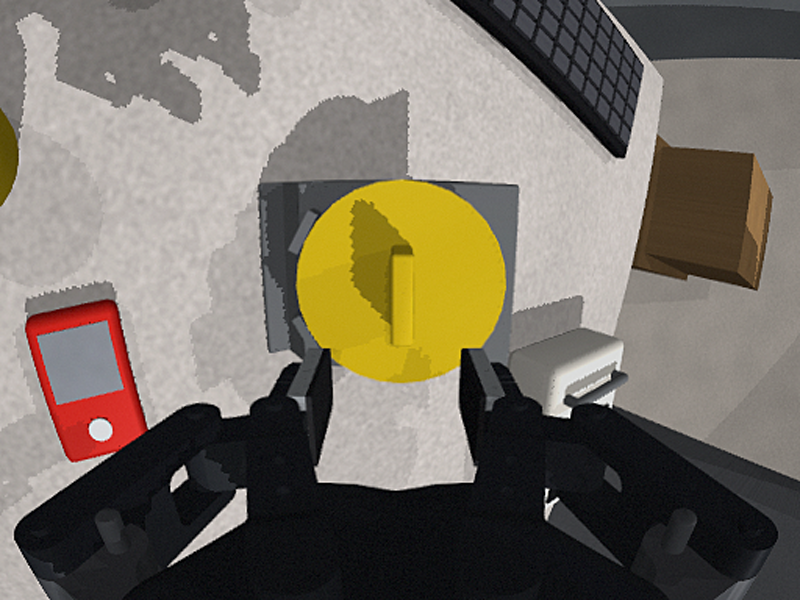

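The bar top shows at about x 391–413, y 256–346 (in the 800 px picture), parallel to the image's vertical. It sits about 3 px right and 4 px below prediction, so I shift by about 3 mm each way and approach.

```bash
python3 - <<'E'
from h import *
x,n=lidframe((.304,-.953)); y=np.cross(n,x); p=np.r_[.5392,-.2619,.0988]+.003*x-.0035*y
togo(p+.06*n,x,-n); togo(p,x,-n); print(.01*n)
E
```

```text
t 1.35 rot [ 0.0008 -0.0008 -0.0009] deg 0.08 shift [ 0.0077 -0.0359 -0.0474]
t 1.35 rot [ 0.0008 -0.0008 -0.0009] deg 0.08 shift [ 0.0181 -0.0687 -0.0966]
[-0.00174313  0.00546448  0.00819152]
```

```bash
python3 -m crank '[0,0,0,0.0019,-0.009,-0.0119,50, 0,0,0,0.0019,-0.009,-0.0119,50, 0,0,0,0.0019,-0.009,-0.0119,50, 0,0,0,0.0019,-0.009,-0.0119,50, 0,0,0,0.0026,-0.0082,-0.0123,50, 0,0,0,0.0026,-0.0082,-0.0123,50, 0,0,0,0.0026,-0.0082,-0.0123,50, 0,0,0,0.0026,-0.0082,-0.0123,50, 0,0,0,0,0,0,50]'
python3 - <<'E'
from h import *
d=snap('wrist','w2')
x,n=lidframe((.304,-.953)); y=np.cross(n,x); p=np.r_[.5392,-.2619,.0988]+.003*x-.0035*y
togo(p,x,-n)
cv2.imwrite('pics/w2b.png',d['frame'][60:330,80:440,::-1])
E
```

```text
time_s: 2.25
position: [0.5367, -0.2656, 0.1]
tool_rot: [[0.249, -0.953, 0.175], [-0.779, -0.304, -0.548], [0.575, 0.0, -0.818]]
ft_force: [0.4, -0.3, -0.9]
grip_width: 0.0428
t 2.3 rot [ 0.0013  0.0001 -0.0005] deg 0.08 shift [-0.0002  0.0003  0.0005]
```

View pics/w2b.png

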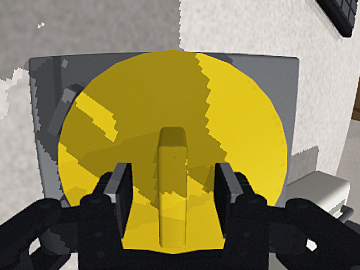

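Pads at x≈131 and 215 straddle the bar, which is centred at x≈173. Closing now.

```bash
python3 -m crank '[0,0,0,0,0,0,0, 0,0,0,0,0,0,0, 0,0,0,0,0,0,0, 0,0,0,0,0,0,0, 0,0,0,0,0,0,0, 0,0,0,0,0,0,0]' 80
```

```text
time_s: 2.9
position: [0.5374, -0.2645, 0.1018]
tool_rot: [[0.249, -0.952, 0.178], [-0.779, -0.306, -0.548], [0.576, -0.002, -0.817]]
ft_force: [-3.6, 13.2, 17.0]
grip_width: 0.0108
```

The grip holds at 10.8 mm, with the tips lightly on the flange. Lifting along the normal.

```bash
python3 -m crank '[0,0,0,-0.0009,0.0027,0.0041,0, 0,0,0,-0.0022,0.0068,0.0102,0, 0,0,0,-0.0026,0.0082,0.0123,0, 0,0,0,-0.0026,0.0082,0.0123,0, 0,0,0,-0.0026,0.0082,0.0123,0, 0,0,0,-0.0026,0.0082,0.0123,0, 0,0,0,-0.0026,0.0082,0.0123,0, 0,0,0,0,0,0.03,0, 0,0,0,0,0,0.03,0, 0,0,0,0,0,0.03,0, 0,0,0,0,0,0,0]' 80
python3 - <<'E'
from h import *
d=snap('wrist','w3'); s=snap('side','s3')
cv2.imwrite('pics/w3b.png',np.hstack([d['frame'][60:360,80:440,::-1],s['frame'][60:360,100:500,::-1]]))
# target: level, above tub, jaw x options
for a in (14+90,-76,0,180,-72):
    a=np.radians(a); print(np.degrees(a)); togo((.5765,.267,.22),np.r_[np.cos(a),np.sin(a),0],np.r_[0,0,-1.])
print(observe()['q'])
E
```

```text
time_s: 4.0
position: [0.5215, -0.2148, 0.2714]
tool_rot: [[0.245, -0.952, 0.181], [-0.777, -0.305, -0.55], [0.579, -0.006, -0.815]]
ft_force: [0.2, 0.9, -1.2]
grip_width: 0.0107
104.0
t 4.1 rot [-0.2547  0.8933  2.9364] deg 176.46 shift [ 0.0562  0.4814 -0.0469]
-76.0
t 4.1 rot [ 0.5891  0.168  -0.0627] deg 35.28 shift [ 0.0562  0.4814 -0.0469]
0.0
t 4.1 rot [0.3851 0.5284 1.2198] deg 79.3 shift [ 0.0562  0.4814 -0.0469]
180.0
t 4.1 rot [ 0.5736 -0.4181 -1.813 ] deg 111.56 shift [ 0.0562  0.4814 -0.0469]
-72.0
t 4.1 rot [0.5827 0.1884 0.0049] deg 35.09 shift [ 0.0562  0.4814 -0.0469]
[-23.67117617  16.3666944   86.64238244 -31.1985606   56.29654176
  61.45786868]
```

View pics/w3b.png

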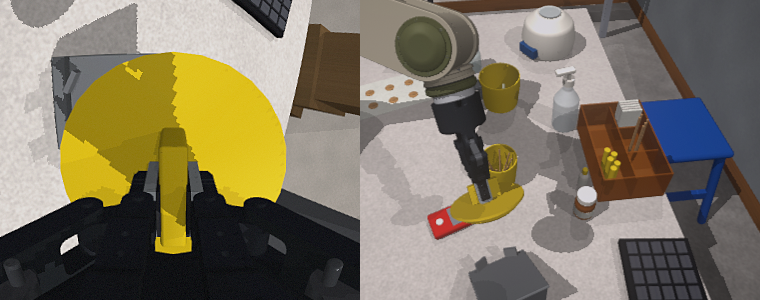

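Lid held squarely by its bar, clear of the rest. Carrying it to above the tub while levelling.

```bash
python3 -m crank '[0.0486,0.0157,0.0004,0.0047,0.0401,0,0, 0.0486,0.0157,0.0004,0.0047,0.0401,0,0, 0.0486,0.0157,0.0004,0.0047,0.0401,0,0, 0.0486,0.0157,0.0004,0.0047,0.0401,0,0, 0.0486,0.0157,0.0004,0.0047,0.0401,0,0, 0.0486,0.0157,0.0004,0.0047,0.0401,0,0, 0.0486,0.0157,0.0004,0.0047,0.0401,0,0, 0.0486,0.0157,0.0004,0.0047,0.0401,0,0, 0.0486,0.0157,0.0004,0.0047,0.0401,0,0, 0.0486,0.0157,0.0004,0.0047,0.0401,0,0, 0.0486,0.0157,0.0004,0.0047,0.0401,0,0, 0.0486,0.0157,0.0004,0.0047,0.0401,0,0, 0,0,0,0,0,0,0, 0,0,0,0,0,0,0, 0,0,0,0,0,0,0]' 80
python3 - <<'E'
from h import *
d=snap('wrist','w4'); s=snap('side','s4'); t=snap('top','t4')
big=lambda i,x,y,w,h,k:cv2.resize(i[y:y+h,x:x+w,::-1],None,fx=k,fy=k,interpolation=cv2.INTER_CUBIC)
cv2.imwrite('pics/w4b.png',np.hstack([d['frame'][60:360,80:440,::-1],big(s['frame'],180,20,110,75*2,2)[:300],big(t['frame'],150,140,105,150,2)]))
a=np.radians(-72); togo((.5765,.267,.271),np.r_[np.cos(a),np.sin(a),0],np.r_[0,0,-1.]); print(observe()['q'])
E
```

```text
time_s: 5.6
position: [0.5767, 0.2656, 0.2656]
tool_rot: [[0.309, -0.951, -0.002], [-0.951, -0.309, -0.001], [-0.0, 0.002, -1.0]]
ft_force: [0.6, 0.0, -1.3]
grip_width: 0.0111
t 5.75 rot [-0.0001 -0.001   0.0009] deg 0.07 shift [-0.0004  0.0015  0.0046]
[1.40443935e+01 3.00315810e+01 5.70877628e+01 2.07273015e-02
 9.29336127e+01 8.60941982e+01]
```

View pics/w4b.png

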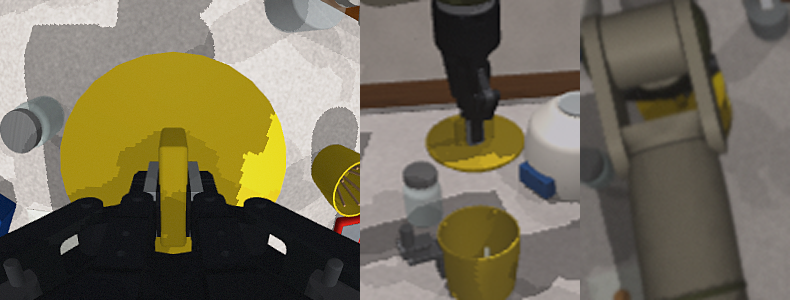

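Lid is level above the tub in both views. I measure the lid and tub centres by casting contours onto horizontal planes, with the radius as check.

```bash
python3 - <<'E'
from h import *
def circ(P):
    A=np.c_[2*P[:,:2],np.ones(len(P))]; c=np.linalg.lstsq(A,(P[:,:2]**2).sum(1),rcond=None)[0]
    r=np.sqrt(c[2]+c[0]**2+c[1]**2); e=np.hypot(*(P[:,:2]-c[:2]).T)-r; return c[:2].round(4),r.round(4),(e.std()*1e3).round(2)
def mask(d,box):
    m=cv2.inRange(cv2.cvtColor(d['frame'],cv2.COLOR_RGB2HSV),(18,110,35),(35,255,255)); o=np.zeros_like(m);x0,y0,x1,y1=box;o[y0:y1,x0:x1]=m[y0:y1,x0:x1]
    o=cv2.morphologyEx(o,cv2.MORPH_CLOSE,np.ones((5,5))); return max(cv2.findContours(o,cv2.RETR_EXTERNAL,cv2.CHAIN_APPROX_NONE)[0],key=cv2.contourArea)[:,0]
w=load('w4');c=mask(w,(100,80,400,330)); # lid outer arc: upper part only
print(c.min(0),c.max(0)); a=c[c[:,1]<250]
for z in (.241,.245,.249,.253): print('lid wrist',z,*circ(np.array([onz(w,u,v,z,True) for u,v in a])))
s=load('s4'); c=mask(s,(200,60,275,112)); print(c.min(0),c.max(0)); h=cv2.convexHull(c.astype(np.int32))[:,0]
e=cv2.fitEllipse(h.astype(np.float32));print(e)
for z in (.241,.245,.249,.253): print('lid side',z,*circ(np.array([onz(s,u,v,z) for u,v in h])),onz(s,*e[0],z).round(4))
c=mask(load('side0'),(215,115,270,180)); print(c.min(0),c.max(0)); s=load('side0')
top=np.array([[u,c[c[:,0]==u,1].min()] for u in range(c[:,0].min()+1,c[:,0].max())]) # upper outline: far rim
print('tub side far rim',*circ(np.array([onz(s,u,v-.5,.1) for u,v in top])))
l,r=c[:,0].min(),c[:,0].max()
t=load('top0'); c=mask(t,(180,170,235,225)); print('tub top',*circ(np.array([onz(t,u,v,.1) for u,v in c])))
E
```

```text
[140 112] [365 313]
lid wrist 0.241 [0.594  0.2719] 0.0499 15.66
lid wrist 0.245 [0.5951 0.2722] 0.0486 15.25
lid wrist 0.249 [0.5963 0.2726] 0.0473 14.84
lid wrist 0.253 [0.5974 0.273 ] 0.046 14.43
[213  77] [261 105]
((237.18240356445312, 90.68897247314453), (29.458337783813477, 48.81324005126953), 88.31555938720703)
lid side 0.241 [0.5788 0.2788] 0.0633 1.04 [0.5786 0.2763 0.241 ]
lid side 0.245 [0.5786 0.2729] 0.0628 1.04 [0.5784 0.2704 0.245 ]
lid side 0.249 [0.5783 0.2669] 0.0624 1.03 [0.5781 0.2644 0.249 ]
lid side 0.253 [0.578 0.261] 0.0619 1.02 [0.5778 0.2585 0.253 ]
[219 123] [259 172]
tub side far rim [0.5756 0.2708] 0.0565 1.12
tub top [0.5764 0.2686] 0.0576 1.77
```

```bash
python3 - <<'E'
from h import *
def circ(P):
    A=np.c_[2*P[:,:2],np.ones(len(P))]; c=np.linalg.lstsq(A,(P[:,:2]**2).sum(1),rcond=None)[0]
    r=np.sqrt(c[2]+c[0]**2+c[1]**2); e=np.hypot(*(P[:,:2]-c[:2]).T)-r; return c[:2].round(4),r.round(4),(e.std()*1e3).round(2)
w=load('w4'); m=cv2.inRange(cv2.cvtColor(w['frame'],cv2.COLOR_RGB2HSV),(18,110,35),(35,255,255)); m[:,:135]=0;m[:,372:]=0;m[340:]=0
c=max(cv2.findContours(m,cv2.RETR_EXTERNAL,cv2.CHAIN_APPROX_NONE)[0],key=cv2.contourArea)
h=[]
for v in range(125,255,3):
    u=np.where(m[v]>0)[0]; h+=[(u.min(),v),(u.max(),v)]
for u in range(200,310,3): h.append((u,np.where(m[:,u]>0)[0].min()))
h=np.array(h)
for z in (.241,.245,.249,.253,.257): print('lid wrist',z,*circ(np.array([onz(w,u,v,z,True) for u,v in h])))
E
```

```text
lid wrist 0.241 [0.5737 0.2653] 0.0658 0.22
lid wrist 0.245 [0.5754 0.2658] 0.0641 0.21
lid wrist 0.249 [0.5771 0.2664] 0.0624 0.2
lid wrist 0.253 [0.5788 0.2669] 0.0607 0.2
lid wrist 0.257 [0.5804 0.2674] 0.0589 0.19
```

Lid: centre (0.577, 0.2665), fitted radius 62 mm at z=0.250, residual 0.2 mm, so level. Tub: (0.576, 0.269). I correct by (-1, +2) mm and descend.

```bash
python3 -m crank '[0,0,0,-0.001,0.002,-0.02,0, 0,0,0,0,0,-0.025,0, 0,0,0,0,0,-0.025,0, 0,0,0,0,0,-0.025,0, 0,0,0,0,0,-0.02,0, 0,0,0,0,0,-0.01,0, 0,0,0,0,0,0,0, 0,0,0,0,0,0,0]' 80
python3 -m crank '[0,0,0,0,0,-0.003,0, 0,0,0,0,0,-0.003,0, 0,0,0,0,0,-0.003,0, 0,0,0,0,0,-0.003,0, 0,0,0,0,0,0,0]'
```

```text
time_s: 6.55
position: [0.5764, 0.2683, 0.1424]
tool_rot: [[0.309, -0.951, 0.001], [-0.951, -0.309, 0.001], [-0.001, -0.001, -1.0]]
ft_force: [-0.3, 0.1, -0.0]
grip_width: 0.0108
time_s: 7.05
position: [0.5758, 0.2683, 0.1288]
tool_rot: [[0.309, -0.951, -0.002], [-0.951, -0.309, 0.0], [-0.001, 0.002, -1.0]]
ft_force: [-0.3, -0.5, -1.4]
grip_width: 0.011
```

```bash
python3 -m crank '[0,0,0,0,0,-0.002,0, 0,0,0,0,0,-0.002,0, 0,0,0,0,0,-0.001,0, 0,0,0,0,0,0,0]'
python3 -m crank '[0,0,0,0,0,-0.001,0, 0,0,0,0,0,-0.001,0, 0,0,0,0,0,-0.001,0, 0,0,0,0,0,0,0]'
```

```text
time_s: 7.45
position: [0.576, 0.2685, 0.1247]
tool_rot: [[0.309, -0.951, -0.0], [-0.951, -0.309, 0.001], [-0.001, 0.0, -1.0]]
ft_force: [-1.1, 0.2, 3.4]
grip_width: 0.0107
time_s: 7.85
position: [0.5758, 0.2683, 0.1209]
tool_rot: [[0.309, -0.951, -0.001], [-0.951, -0.309, 0.0], [-0.001, 0.001, -1.0]]
ft_force: [0.1, 0.2, -0.4]
grip_width: 0.0108
```

```bash
python3 -m crank '[0,0,0,0,0,-0.001,0, 0,0,0,0,0,-0.001,0, 0,0,0,0,0,0,0]'; python3 -m crank '[0,0,0,0,0,-0.001,0, 0,0,0,0,0,-0.001,0, 0,0,0,0,0,0,0]'
```

```text
time_s: 8.15
position: [0.5757, 0.2682, 0.1188]
tool_rot: [[0.309, -0.951, -0.002], [-0.951, -0.309, 0.0], [-0.001, 0.002, -1.0]]
ft_force: [-0.8, -0.9, -3.2]
grip_width: 0.0108
time_s: 8.45
position: [0.5756, 0.2682, 0.1185]
tool_rot: [[0.309, -0.951, -0.001], [-0.951, -0.309, 0.0], [-0.0, 0.001, -1.0]]
ft_force: [-7.4, -2.7, 8.7]
grip_width: 0.0108
```

A hard stop at TCP z≈0.1185 matches the seated height (0.1196 expected). I press a little more, then relax, release and back off.

```bash
python3 -m crank '[0,0,0,0,0,-0.001,0, 0,0,0,0,0,-0.001,0, 0,0,0,0,0,0,0]'; python3 -m crank '[0,0,0,0,0,0.002,0, 0,0,0,0,0,0.002,0, 0,0,0,0,0,0,0]'; python3 -m crank '[0,0,0,0,0,0,40, 0,0,0,0,0,0,40, 0,0,0,0,0,0,40, 0,0,0,0,0,0,40, 0,0,0,0,0,0.005,40, 0,0,0,0,0,0.02,40, 0,0,0,0,0,0.04,40, 0,0,0,0,0,0.04,40, 0,0,0,-0.02,0,0.03,40, 0,0,0,-0.04,0,0.02,40, 0,0,0,-0.04,0,0,40, 0,0,0,0,0,0,40, 0,0,0,0,0,0,40]'
python3 - <<'E'
from h import *
d=snap('wrist','w5'); s=snap('side','s5')
b=cv2.resize(s['frame'][100:200,180:280,::-1],(400,400),interpolation=cv2.INTER_CUBIC)
cv2.imwrite('pics/w5b.png',np.hstack([cv2.resize(d['frame'][:,50:434,::-1],(400,400)),b]))
E
```

```text
time_s: 8.75
position: [0.5756, 0.2682, 0.1185]
tool_rot: [[0.31, -0.951, 0.001], [-0.951, -0.31, 0.0], [-0.0, -0.001, -1.0]]
ft_force: [-11.1, -4.8, 21.0]
grip_width: 0.0111
time_s: 9.05
position: [0.5758, 0.2683, 0.1189]
tool_rot: [[0.309, -0.951, -0.002], [-0.951, -0.309, 0.0], [-0.001, 0.002, -1.0]]
ft_force: [-1.4, -1.8, -1.5]
grip_width: 0.0112
time_s: 10.35
position: [0.4757, 0.2685, 0.2752]
tool_rot: [[0.31, -0.951, 0.001], [-0.951, -0.31, 0.001], [-0.001, -0.001, -1.0]]
ft_force: [0.7, -0.2, -0.3]
grip_width: 0.0343
```

View pics/w5b.png

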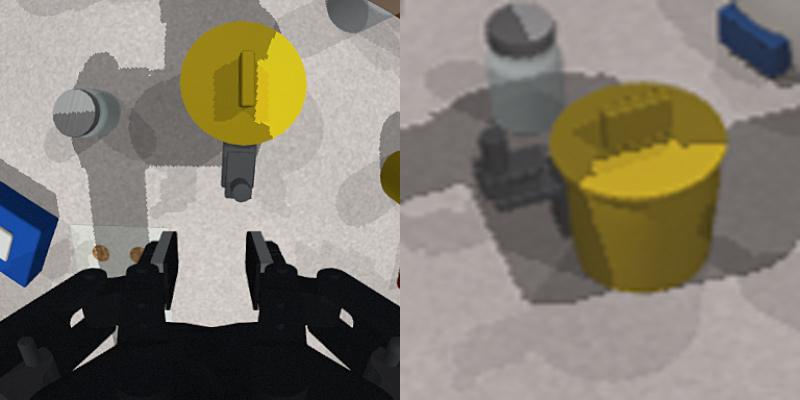

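The lid sits flush on the tub; the lock's post is at about (239,185) in the left panel. I check the lid numerically and locate the post.

```bash
python3 - <<'E'
from h import *
def circ(P):
    A=np.c_[2*P[:,:2],np.ones(len(P))]; c=np.linalg.lstsq(A,(P[:,:2]**2).sum(1),rcond=None)[0]
    r=np.sqrt(c[2]+c[0]**2+c[1]**2); e=np.hypot(*(P[:,:2]-c[:2]).T)-r; return c[:2].round(4),r.round(4),(e.std()*1e3).round(2)
w=load('w5'); m=cv2.inRange(cv2.cvtColor(w['frame'],cv2.COLOR_RGB2HSV),(18,110,35),(35,255,255)); m[160:]=0; m[:,:200]=0;m[:,360:]=0
c=max(cv2.findContours(m,cv2.RETR_EXTERNAL,cv2.CHAIN_APPROX_NONE)[0],key=cv2.contourArea)[:,0]; h=cv2.convexHull(c)[:,0]
for z in (.1,.104,.109): C=circ(np.array([onz(w,u,v,z,True) for u,v in h])); print('lid',z,*C)
ctr=circ(np.array([onz(w,u,v,.104,True) for u,v in h]))[0]
for q in ((239,183),(239,187)):
    P=onz(w,50+q[0]*.96,q[1]*.96,.139,True); print('post',P,np.hypot(*(P[:2]-ctr)),np.degrees(np.arctan2(*(ctr-P[:2])[::-1])))
b=w['frame'][125:215,240:340]
cv2.imwrite('pics/post.png',cv2.resize(b[:,:,::-1],(600,540),interpolation=cv2.INTER_CUBIC))
E
```

```text
lid 0.1 [0.5774 0.2692] 0.0626 0.15
lid 0.104 [0.5769 0.2694] 0.0618 0.14
lid 0.109 [0.5762 0.2698] 0.0608 0.14
post [0.48726349 0.24740573 0.139     ] 0.09229545936534575 13.786395311873077
post [0.48384808 0.24621157 0.139     ] 0.09589766502545702 13.993030949843199
```

View pics/post.png

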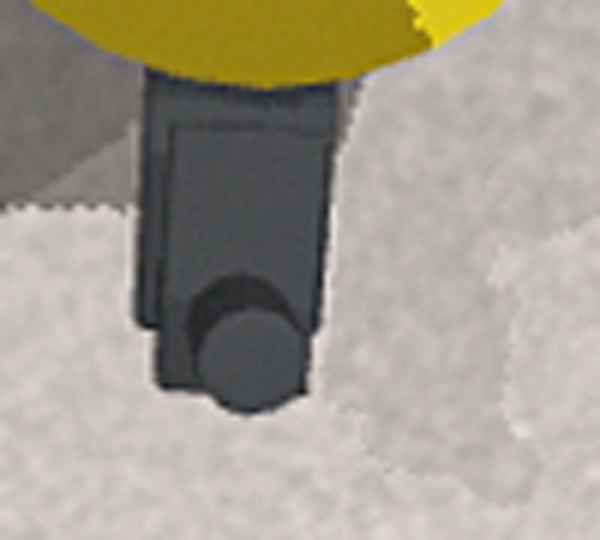

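Post top at crop (255,360). Lid at rim height: radius 61.8 mm, residual 0.14 mm, so seated and level.

```bash
python3 - <<'E'
from h import *
w=load('w5'); P=onz(w,240+255/6,125+360/6,.139,True); c=np.r_[.577,.2693]
v=c-P[:2]; print(P,np.hypot(*v),np.degrees(np.arctan2(v[1],v[0])))
a=np.arctan2(v[1],v[0]); e=np.r_[np.cos(a),np.sin(a)]; print('expected post from lid',c-.103*e, 'side est', (.4805,.2428))
b=a-np.pi/2; togo((*P[:2],.132),np.r_[np.cos(b),np.sin(b),0],np.r_[0,0,-1.])
E
```

```text
[0.479822   0.24178836 0.139     ] 0.10099729397127818 15.807117534981908
expected post from lid [0.47789503 0.24124282] side est (0.4805, 0.2428)
t 10.45 rot [-0.0006 -0.0002 -0.0382] deg 2.19 shift [ 0.0031 -0.0265 -0.1424]
```

```bash
python3 -m crank '[0,0,-0.019,0.0015,-0.013,-0.01,45, 0,0,-0.019,0.0015,-0.0135,-0.02,45, 0,0,0,0,0,-0.025,45, 0,0,0,0,0,-0.025,45, 0,0,0,0,0,-0.02,45, 0,0,0,0,0,-0.01,45, 0,0,0,0,0,-0.01,45, 0,0,0,0,0,0,45, 0,0,0,0,0,-0.01,45, 0,0,0,0,0,-0.01,45, 0,0,0,0,0,0,45, 0,0,0,0,0,0,45]' 30
python3 -m crank '[0,0,0,0,0,0,0, 0,0,0,0,0,0,0, 0,0,0,0,0,0,0, 0,0,0,0,0,0,0, 0,0,0,0,0,0,0]' 30
```

```text
time_s: 11.65
position: [0.479, 0.2419, 0.1343]
tool_rot: [[0.273, -0.962, -0.001], [-0.962, -0.273, 0.0], [-0.001, 0.001, -1.0]]
ft_force: [0.6, -0.2, 0.4]
grip_width: 0.0385
time_s: 12.15
position: [0.4792, 0.2418, 0.1348]
tool_rot: [[0.273, -0.962, 0.0], [-0.962, -0.273, 0.001], [-0.0, -0.0, -1.0]]
ft_force: [-0.2, -2.2, 5.6]
grip_width: 0.0167
```

Post gripped (16.7 mm). Sliding inwards.

```bash
python3 -m crank '[0,0,0,0.0029,0.0008,0,0, 0,0,0,0.0029,0.0008,0,0, 0,0,0,0.0029,0.0008,0,0, 0,0,0,0.0029,0.0008,0,0, 0,0,0,0.0029,0.0008,0,0, 0,0,0,0.0029,0.0008,0,0, 0,0,0,0.0029,0.0008,0,0, 0,0,0,0,0,0,0]' 30
python3 -m crank '[0,0,0,0.002,0.0005,0,0, 0,0,0,0.002,0.0005,0,0, 0,0,0,0,0,0,0]' 30
```

```text
time_s: 12.95
position: [0.4998, 0.2474, 0.1348]
tool_rot: [[0.273, -0.962, 0.001], [-0.962, -0.273, 0.001], [-0.0, -0.001, -1.0]]
ft_force: [1.2, -2.4, 4.1]
grip_width: 0.0165
time_s: 13.25
position: [0.5002, 0.2476, 0.1348]
tool_rot: [[0.273, -0.962, -0.008], [-0.962, -0.273, -0.002], [-0.0, 0.009, -1.0]]
ft_force: [-16.0, -7.6, 16.1]
grip_width: 0.0165
```

Hard stop with the post about 80 mm from the axis (79 = fully in). Releasing and looking.

```bash
python3 -m crank '[0,0,0,-0.003,-0.0008,0,0, 0,0,0,0,0,0,45, 0,0,0,0,0,0,45, 0,0,0,0,0,0,45, 0,0,0,0,0,0,45, 0,0,0,0,0,0.02,45, 0,0,0,0,0,0.03,45, 0,0,0,0,0,0.04,45, 0,0,0,-0.03,0,0.04,45, 0,0,0,-0.03,0,0.01,45, 0,0,0,-0.02,0,0,45, 0,0,0,0,0,0,45, 0,0,0,0,0,0,45]' 30
python3 - <<'E'
from h import *
d=snap('wrist','w6'); s=snap('side','s6')
for z in (.139,): print([np.round(proj(d,(.577-r*.966,.2693-r*.259,z),True),1) for r in (.079,.103)])
b=cv2.resize(s['frame'][100:200,180:280,::-1],(400,400),interpolation=cv2.INTER_CUBIC)
cv2.imwrite('pics/w6b.png',np.hstack([cv2.resize(d['frame'][10:210,190:390,::-1],(400,400),interpolation=cv2.INTER_CUBIC),b]))
E
```

```text
time_s: 14.55
position: [0.4206, 0.2477, 0.2744]
tool_rot: [[0.273, -0.962, -0.0], [-0.962, -0.273, 0.001], [-0.001, 0.0, -1.0]]
ft_force: [0.4, -0.3, -1.3]
grip_width: 0.0385
[array([277.3,  95. ]), array([276.8, 121.9])]
```

View pics/w6b.png

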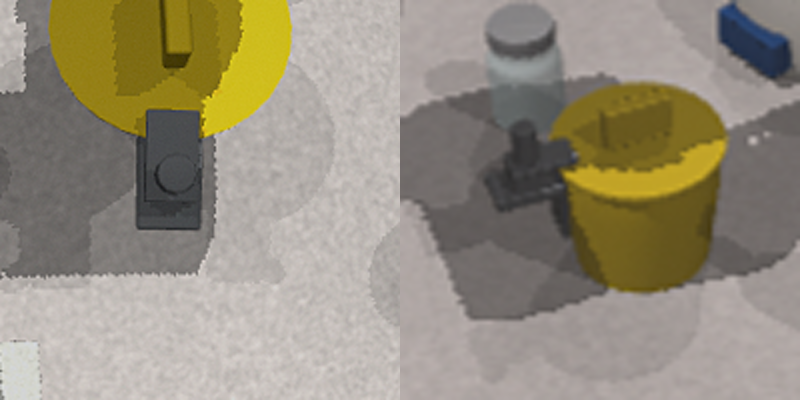

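```bash
python3 - <<'E'
from h import *
def circ(P):
    A=np.c_[2*P[:,:2],np.ones(len(P))]; c=np.linalg.lstsq(A,(P[:,:2]**2).sum(1),rcond=None)[0]
    r=np.sqrt(c[2]+c[0]**2+c[1]**2); e=np.hypot(*(P[:,:2]-c[:2]).T)-r; return c[:2].round(4),r.round(4),(e.std()*1e3).round(2)
w=load('w6'); m=cv2.inRange(cv2.cvtColor(w['frame'],cv2.COLOR_RGB2HSV),(18,110,35),(35,255,255)); m[100:]=0; m[:,:200]=0;m[:,345:]=0
c=max(cv2.findContours(m,cv2.RETR_EXTERNAL,cv2.CHAIN_APPROX_NONE)[0],key=cv2.contourArea)[:,0]; h=cv2.convexHull(c)[:,0]; h=h[h[:,1]>1]
print(len(h),'lid',*circ(np.array([onz(w,u,v,.104,True) for u,v in h])))
P=onz(w,278.5,96.5,.139,True); print('post',P,np.linalg.norm(P[:2]-[.4798,.2418]),np.linalg.norm(P[:2]-[.577,.2693]))
q=onz(w,190+173/2,10+110/2,.111,True); print('tongue tip radius',np.linalg.norm(q[:2]-[.577,.2693]))
o=observe(); print(o['position'])
E
```

```text
23 lid [0.5767 0.2694] 0.0617 0.13
post [0.4997007  0.24749815 0.139     ] 0.02070040429297615 0.08031502092333045
tongue tip radius 0.04778908136337967
[0.42112486 0.24758799 0.27389176]
```

The post measures 80.3 mm from the axis and 20.7–21.8 mm of travel, with the lid unchanged. That margin is thin, so I push the post once more with closed fingers from outside to be sure of the end stop.

```bash
python3 -m crank '[0,0,0,0.02,-0.004,0,0, 0,0,0,0.0247,-0.004,-0.01,0, 0,0,0,0,0,-0.025,0, 0,0,0,0,0,-0.03,0, 0,0,0,0,0,-0.03,0, 0,0,0,0,0,-0.025,0, 0,0,0,0,0,-0.017,0, 0,0,0,0,0,0,0, 0,0,0,0,0,0,0]' 60
python3 -m crank '[0,0,0,0.0029,0.0008,0,0, 0,0,0,0.0029,0.0008,0,0, 0,0,0,0.0019,0.0005,0,0, 0,0,0,0,0,0,0]'; python3 -m crank '[0,0,0,0.0019,0.0005,0,0, 0,0,0,0,0,0,0]';
```

```text
time_s: 15.55
position: [0.4657, 0.2396, 0.1374]
tool_rot: [[0.272, -0.962, -0.001], [-0.962, -0.272, 0.0], [-0.001, 0.001, -1.0]]
ft_force: [-0.3, 0.9, -0.3]
grip_width: -0.0001
time_s: 15.95
position: [0.4731, 0.2419, 0.1377]
tool_rot: [[0.273, -0.962, 0.0], [-0.962, -0.273, 0.001], [-0.001, -0.0, -1.0]]
ft_force: [-0.8, 1.0, 0.7]
grip_width: 0.0
time_s: 16.15
position: [0.4748, 0.2423, 0.1374]
tool_rot: [[0.273, -0.962, -0.001], [-0.962, -0.273, 0.001], [-0.001, 0.0, -1.0]]
ft_force: [-0.2, -0.7, 1.0]
grip_width: 0.0002
```

```bash
python3 -m crank '[0,0,0,0.0019,0.0005,0,0, 0,0,0,0.0019,0.0005,0,0, 0,0,0,0,0,0,0]'; python3 -m crank '[0,0,0,0.0015,0.0004,0,0, 0,0,0,0,0,0,0]';  python3 -m crank '[0,0,0,0.0015,0.0004,0,0, 0,0,0,0,0,0,0]'; python3 -m crank '[0,0,0,0.0015,0.0004,0,0, 0,0,0,0,0,0,0]'
```

```text
time_s: 16.45
position: [0.4786, 0.2433, 0.1373]
tool_rot: [[0.273, -0.962, -0.001], [-0.962, -0.273, 0.001], [-0.001, 0.0, -1.0]]
ft_force: [-0.0, -0.0, -0.2]
grip_width: -0.0002
time_s: 16.65
position: [0.48, 0.2437, 0.1373]
tool_rot: [[0.273, -0.962, -0.001], [-0.962, -0.273, 0.0], [-0.001, 0.001, -1.0]]
ft_force: [-0.1, 0.3, -0.1]
grip_width: 0.0004
time_s: 16.85
position: [0.4815, 0.2441, 0.1373]
tool_rot: [[0.273, -0.962, -0.001], [-0.962, -0.273, 0.001], [-0.001, 0.001, -1.0]]
ft_force: [-0.2, -0.1, 0.5]
grip_width: -0.0002
time_s: 17.05
position: [0.482, 0.2443, 0.1373]
tool_rot: [[0.273, -0.962, -0.003], [-0.962, -0.273, -0.0], [-0.001, 0.003, -1.0]]
ft_force: [-5.1, -1.3, 2.4]
grip_width: 0.0
```

```bash
python3 -m crank '[0,0,0,0.0015,0.0004,0,0, 0,0,0,0,0,0,0]'; python3 -m crank '[0,0,0,0.0015,0.0004,0,0, 0,0,0,0,0,0,0]'; python3 -m crank '[0,0,0,0.0015,0.0004,0,0, 0,0,0,0,0,0,0]'
```

```text
time_s: 17.25
position: [0.4822, 0.2443, 0.1372]
tool_rot: [[0.273, -0.962, -0.006], [-0.962, -0.273, -0.001], [-0.0, 0.007, -1.0]]
ft_force: [-11.4, -4.5, 6.8]
grip_width: 0.0001
time_s: 17.45
position: [0.4824, 0.2444, 0.1372]
tool_rot: [[0.273, -0.962, -0.01], [-0.962, -0.273, -0.002], [-0.0, 0.01, -1.0]]
ft_force: [-16.1, -5.6, 11.8]
grip_width: 0.0005
time_s: 17.65
position: [0.4826, 0.2445, 0.1372]
tool_rot: [[0.274, -0.962, -0.013], [-0.962, -0.274, -0.003], [-0.0, 0.013, -1.0]]
ft_force: [-23.4, -9.0, 15.7]
grip_width: -0.0001
```

Rigid at 25 N with no movement, and the contact geometry puts the post at about 78 mm, so it is fully in. Backing off, final look, then hand in.

```bash
python3 -m crank '[0,0,0,-0.01,-0.0027,0,0, 0,0,0,-0.02,-0.005,0,0, 0,0,0,0,0,0.03,0, 0,0,0,0,0,0.04,0, 0,0,0,-0.03,0,0.04,0, 0,0,0,-0.02,0,0.03,0, 0,0,0,0,0,0,0, 0,0,0,0,0,0,0, 0,0,0,0,0,0,0]'
python3 - <<'E'
from h import *
d=snap('wrist','w7'); t=snap('top','t7')
print([np.round(proj(d,(.577-r*.966,.2693-r*.259,.139),True),1) for r in (.079,.103)])
cv2.imwrite('pics/w7b.png',np.hstack([cv2.resize(d['frame'][0:200,190:390,::-1],(400,400),interpolation=cv2.INTER_CUBIC),cv2.resize(t['frame'][80:280,180:380,::-1],(400,400))]))
E
```

```text
time_s: 18.55
position: [0.4075, 0.2378, 0.2762]
tool_rot: [[0.273, -0.962, -0.003], [-0.962, -0.273, -0.0], [-0.001, 0.002, -1.0]]
ft_force: [-0.8, -0.2, -0.7]
grip_width: -0.0
[array([270.5,  77.7]), array([270. , 104.4])]
```

View pics/w7b.png

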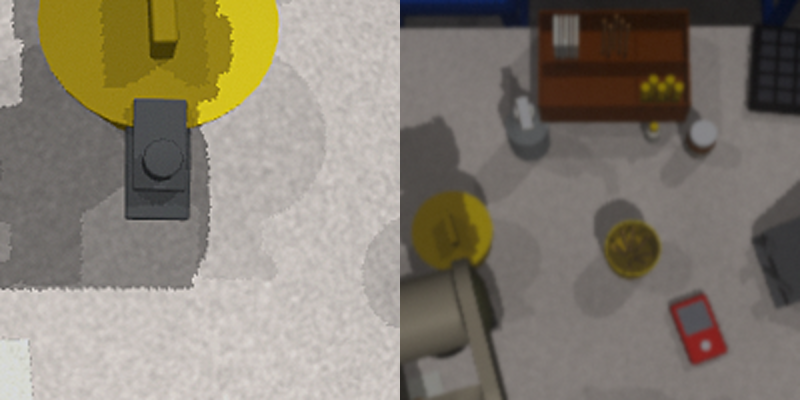

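The tongue lies over the flange, and the post at (162,159) maps to (271,79.5) against a predicted (270.5,77.7) for fully in, which is within calibration. The lid is flush and the bystanders stand where they were.

```bash
python3 -c "
from rig import *
print(close_job())"
```

```text
the job is handed in; nothing more can be done
None
```

I took the lid off the rest by its bar, pressed it onto the big tub until it clipped in, and slid the lock in over it. The job is handed in after about 18.6 s of the 54 s, and no verdict was reported.

- **Lid:** the press met a hard stop at the expected seated height, at about 21 N. After the lock went in, the rim fit gave a radius of 61.7 mm at seated height with 0.13 mm residual. Its centre was within about 1 mm of the measured tub centre.
- **Lock:** the measured travel was only 20.7–21.8 mm of 24, and the pictures put the post about 1–1.5 mm short of fully in. I therefore pushed it again with closed fingers. It did not move at about 25 N, and the contact position puts the post about 78 mm from the tub's axis (79 is fully in). I read that as the end stop, but the picture and contact figures disagree by 1–2 mm.
- **Surroundings:** in the last top view the meter, pump bottle, dropper and reagent jar stand as they did at the start. The swab jar was out of that crop, but an earlier side view showed it upright in its place. The robot was clear of everything at hand-in.

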